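# Clamp a brass blank with a toggle clamp and lap it

### The job

Swing the toggle clamp over centre so that its foot presses on the brass blank, then take the sprung lapping block from its cork pad and rub it flat along the blank in one steady stroke from beside the clamp foot to the far free end, with its sprung sole about half pressed in all the way. Then, with the blank still clamped, stand the block back upright in the middle of its cork pad and let go, and finally swing the clamp fully open again, with the blank left lying in its nest. Leave the jar, the fired-clay disc and the red-and-black weighted base where they are.

Things in the scene. Friction and masses are not known exactly. Their poses are not given: they have to be found in the camera images.
- fixture: Fixed aluminium base plate 110 (x) x 305 (y) x 14 mm thick, y -115 to +190 mm, with a nest of low dark rails for the blank (tops 21 mm above the bench, 1.5 mm play). Origin: on the bench under the middle of the nest. Its y axis runs along the blank towards the clamp at the +y end; the free end of the blank is at -y.
- blank: Loose brass bar 50 (x) x 200 (y) x 12 mm, 0.95 kg, lying in the nest (in place from the start). Origin: centre of its underside, 14 mm above the bench; its top is 26 mm above the bench. The clamp foot lands on the bar's centre line 90 mm from its middle (10 mm from its +y end), covering 81 to 99 mm.
- clamp (a joint): Angle of the toggle clamp lever (rad): 0 fully open, arm upright; 1.57 closed, arm level, rubber foot on the blank. Starts open. A spring drives it over centre: above about 0.8 it snaps closed, below it open; each way needs about 7 N at the red bar. Opening turns the bar up and away from the blank, towards the fixture's +y.
- clamp_hinge (a point): Middle of the lever's hinge: in the fixture frame x 0, y +150, z 55 mm. The hinge line is the fixture's x axis. Steel cheeks, 46 mm long and 44 mm wide in all, stand beside it up to 70 mm above the bench.
- clamp_bar (a point): Middle of the red T-handle bar, 18 mm in diameter, 130 mm long, parallel to the fixture's x axis, on a 12 mm thick stem 100 mm from the hinge. In the fixture frame closed: y +108, z 146 mm; fully open: y +241, z 97 mm. The stem joins at the middle, so straddle, pinch or push the bar on either half, about 40 mm off its middle.
- clamp_foot (a point): Underside centre of the rubber foot (18 mm in diameter) at the end of the lever's arm, 60 mm from the hinge.
- block: Loose lapping block, 0.26 kg, on the cork pad: dark abrasive sole 46 (x) x 70 (y) x 10 mm, a 12 mm gap with springs, a blue plate 46 x 70 mm, and a pale wooden grip 26 (x) x 60 (y) mm, 36 to 77 mm above the origin. Origin: centre of the sole's underside with springs relaxed; z up. Grip the wood across its 26 mm width (along x), about 60 mm above the origin.
- sole (a joint): How far the block's sole is pressed in against its springs (m): 0 relaxed, 0.012 bottomed out; 1.2 N per mm. About 0.0016 from its own weight when standing. Half pressed in is 0.006, when the origin is 6 mm below the surface it stands on.
- pad: Fixed cork pad 100 (x) x 130 (y) x 6 mm, where the lapping block stands; it may be on either side of the fixture. Origin: centre of its underside on the bench.
- jar: Bystander: amber glass jar with a green cap, 72 mm in diameter, about 100 mm tall, standing on the other side from the pad. Origin: centre of its underside.
- firebrick: Bystander: fired-clay disc, 90 mm in diameter, 35 mm high, beyond the fixture. Origin: centre of its underside.
- third_hand: Bystander: red-and-black round weighted base, 84 mm in diameter, with a bent steel wire up to 71 mm high, beyond the fixture. Origin: centre of its underside.
There are look-alikes about, which are no part of the job. Leave any purple or turquoise look-alike of the block alone.

How it is judged:
On the way, in this order (a step that is already met when the one before it is completed fails the run):
1. the clamp is swung over centre and holds the blank (joint 1.5 to 1.67), the block still on its pad (value of joint clamp between 1.5 and 1.67 rad and x of blank in the frame of fixture between -0.005 and 0.005 m and y of blank in the frame of fixture between -0.005 and 0.005 m and z of blank in the frame of fixture between 0.011 and 0.017 m and angle between blank's own z axis and vertical below 0.04 rad and horizontal distance between block and pad below 0.06 m), for 0.3 s.
2. block flat on the clamped blank, set down and pressed next to the clamp foot: fixture y 16 to 45 mm, 15 mm / 0.17 rad from the centre line, sole in 3 to 10.5 mm (value of joint clamp between 1.5 and 1.67 rad and x of blank in the frame of fixture between -0.005 and 0.005 m and y of blank in the frame of fixture between -0.005 and 0.005 m and z of blank in the frame of fixture between 0.011 and 0.017 m and angle between blank's own z axis and vertical below 0.04 rad and y of block in the frame of fixture between 0.016 and 0.045 m and x of block in the frame of fixture between -0.015 and 0.015 m and angle between the y axis of block and the y axis of fixture, either way round below 0.17 rad and angle between block's own z axis and vertical below 0.12 rad and contact force between block and blank above 2 N and value of joint sole between 0.003 and 0.0105 m), for 0.04 s.
3. block flat on the clamped blank, rubbing on, still pressed, just before the middle: fixture y -5 to 12 mm, 15 mm / 0.17 rad from the centre line, sole in 3 to 10.5 mm (value of joint clamp between 1.5 and 1.67 rad and x of blank in the frame of fixture between -0.005 and 0.005 m and y of blank in the frame of fixture between -0.005 and 0.005 m and z of blank in the frame of fixture between 0.011 and 0.017 m and angle between blank's own z axis and vertical below 0.04 rad and y of block in the frame of fixture between -0.005 and 0.012 m and x of block in the frame of fixture between -0.015 and 0.015 m and angle between the y axis of block and the y axis of fixture, either way round below 0.17 rad and angle between block's own z axis and vertical below 0.12 rad and contact force between block and blank above 2 N and value of joint sole between 0.003 and 0.0105 m), for 0.04 s.
4. block flat on the clamped blank, rubbing on, still pressed, just past the middle: fixture y -30 to -12 mm, 15 mm / 0.17 rad from the centre line, sole in 3 to 10.5 mm (value of joint clamp between 1.5 and 1.67 rad and x of blank in the frame of fixture between -0.005 and 0.005 m and y of blank in the frame of fixture between -0.005 and 0.005 m and z of blank in the frame of fixture between 0.011 and 0.017 m and angle between blank's own z axis and vertical below 0.04 rad and y of block in the frame of fixture between -0.03 and -0.012 m and x of block in the frame of fixture between -0.015 and 0.015 m and angle between the y axis of block and the y axis of fixture, either way round below 0.17 rad and angle between block's own z axis and vertical below 0.12 rad and contact force between block and blank above 2 N and value of joint sole between 0.003 and 0.0105 m), for 0.04 s.
5. block flat on the clamped blank, rubbing on, still pressed, nearing the free end: fixture y -54 to -36 mm, 15 mm / 0.17 rad from the centre line, sole in 3 to 10.5 mm (value of joint clamp between 1.5 and 1.67 rad and x of blank in the frame of fixture between -0.005 and 0.005 m and y of blank in the frame of fixture between -0.005 and 0.005 m and z of blank in the frame of fixture between 0.011 and 0.017 m and angle between blank's own z axis and vertical below 0.04 rad and y of block in the frame of fixture between -0.054 and -0.036 m and x of block in the frame of fixture between -0.015 and 0.015 m and angle between the y axis of block and the y axis of fixture, either way round below 0.17 rad and angle between block's own z axis and vertical below 0.12 rad and contact force between block and blank above 2 N and value of joint sole between 0.003 and 0.0105 m), for 0.04 s.
6. block flat on the clamped blank, still pressed with its leading edge at the free end: fixture y -85 to -60 mm, 15 mm / 0.17 rad from the centre line, sole in 3 to 10.5 mm (value of joint clamp between 1.5 and 1.67 rad and x of blank in the frame of fixture between -0.005 and 0.005 m and y of blank in the frame of fixture between -0.005 and 0.005 m and z of blank in the frame of fixture between 0.011 and 0.017 m and angle between blank's own z axis and vertical below 0.04 rad and y of block in the frame of fixture between -0.085 and -0.06 m and x of block in the frame of fixture between -0.015 and 0.015 m and angle between the y axis of block and the y axis of fixture, either way round below 0.17 rad and angle between block's own z axis and vertical below 0.12 rad and contact force between block and blank above 2 N and value of joint sole between 0.003 and 0.0105 m), for 0.04 s.
7. block stands released within 30 mm of the middle of its pad, the blank still clamped (value of joint clamp between 1.5 and 1.67 rad and x of blank in the frame of fixture between -0.005 and 0.005 m and y of blank in the frame of fixture between -0.005 and 0.005 m and z of blank in the frame of fixture between 0.011 and 0.017 m and angle between blank's own z axis and vertical below 0.04 rad and horizontal distance between block and pad below 0.03 m and z of block in the frame of pad between -0.002 and 0.009 m and angle between block's own z axis and vertical below 0.1 rad and contact force between the fingers and block below 0.1 N and linear speed of block below 0.02 m/s), for 0.2 s.
At the end, for the whole second after the job is handed in: The clamp lever is open (joint below 0.22 rad), the block stands upright (within 0.1 rad), released and at rest within 30 mm of the middle of the cork pad, and the blank lies flat in its nest within 5 mm of the middle (value of joint clamp below 0.22 rad and horizontal distance between block and pad below 0.03 m and z of block in the frame of pad between -0.002 and 0.009 m and angle between block's own z axis and vertical below 0.1 rad and contact force between the fingers and block below 0.1 N and linear speed of block below 0.02 m/s and x of blank in the frame of fixture between -0.005 and 0.005 m and y of blank in the frame of fixture between -0.005 and 0.005 m and z of blank in the frame of fixture between 0.011 and 0.017 m and angle between blank's own z axis and vertical below 0.04 rad); the robot touches nothing.
It fails at once if the jar is moved more than 30 mm (distance of jar from where it was at the start of the episode above 0.03 m).
It fails at once if the fired-clay disc is moved more than 30 mm (distance of firebrick from where it was at the start of the episode above 0.03 m).
It fails at once if the weighted base is moved more than 30 mm (distance of third_hand from where it was at the start of the episode above 0.03 m).
It also fails if it takes over 72 s, if anything falls off the work surface, if the arm or the gripper's body presses on something with over 40 N, if the wrist force passes 120 N, or if a joint passes its speed limit or range.

### The arm

A 6-joint arm with a two-finger parallel gripper is mounted at the origin on the work surface. World frame = base frame: x ahead of the robot, y to its left, z up, the work surface at z = 0. Lengths are in m, angles in rad, forces in N, time in s.
With the tool pointing down it reaches from about 0.25 to 0.725 m from the base axis. Payload 4 kg.
Tool frame: the origin (TCP) lies at the very end of the fingers, on their centre line; the grasp point (between the pads) lies 19 mm behind it; z points along the fingers, y is the line along which they close (so a half turn about z gives the same grasp; the last joint's range is limited). The gripper opens to 85 mm and grips with 20 to 120 N. Pads are 22 mm wide; open, the fingers measure 114 mm over their backs; the gripper's body (76 mm by 85 mm) begins 54 mm behind the grasp point. The pads swing forward as they close: fully open they stand 13 mm farther back than shut.
Start: joints at [1.134, 0.241, 0.005, 1.335, 0, 1.571], TCP at [0.212, 0.453, 0.21] pointing down, gripper open.
Joint ranges: [-2.72, 2.72], [-1.05, 1.87], [-1.09, 1.28], [-1.99, 2.15], [-1.42, 1.44], [-3.14, 3.14]. Speed limits (rad/s): [2.79, 2.79, 3.14, 3.14, 3.14, 3.14].

### API

Orientations are given as a unit quaternion [x, y, z, w].
In Python, from workcell import monitor, viewer, job gives the robot as it stands.
- The arm moves only by the tool arm_command, never from a script. Its argument "increments" is a list of rows, each an object of numbers: "dx", "dy", "dz": the shift along the tool's x, y, z in cm; "wx", "wy", "wz": the turn, a rotation vector about the tool's x, y, z in rad; "grip": the finger opening in cm, from 0 to 8.54. In form: [{"dx": .., "dy": .., "dz": .., "wx": .., "wy": .., "wz": .., "grip": ..}, ...]. A call has 1 to 10 rows; each row is the pose to reach, as a shift and turn from the pose commanded when the call began, along the tool's axes at that moment; what a row does not reach only later rows make up. A row lasts 1/10 s, in which the tool goes at most 50 mm and 8.59 degrees, less where a joint would pass 70% of its speed; a pose out of reach is approached as far as the arm can. A call with a gripper value outside its range is refused whole. The fingers move at their own pace and stop on an object; the grip force is fixed at half the most. Time passes only in rows, so rows that repeat a pose let the fingers close. It gives the time, the measured TCP pose, the force, the opening and the grip force at its end, in the units of the state.
- monitor.get_obs(): the state, without advancing time (a new reading comes with each control period).
- viewer.camera(name): name is "side" or "top" or "wrist"; returns (picture, depth): 420x560x3 uint8, red, green, blue; 420x560 float32, m along the optical axis (not along the pixel's ray), 0 where there is no reading.
- viewer.get_calibration(name): a dict with "fovy" (degrees; the focal length in pixels is half the picture's height over the tangent of half this angle, whatever the lens; pixels are square), "cx", "cy" (the principal point, pixels), "dist_coeffs" ([k1, k2, p1, p2, k3] as OpenCV has them; the pictures are not rectified), "view" (4x4, takes a point from world to camera coordinates). Camera axes: x right, y up, looking along -z (the intrinsics and any distortion apply to the point x, -y, -z); pixel columns grow to the right and rows downward; lengths in m; the calibration is good to about 2 mm. A picture is of the moment at which its call begins: read the wrist's pose just before it. get_calibration takes no time and is no camera call; for the wrist camera it gives the pose at the moment of the call.
- job.job_done(): hands the job in; it is judged then, once.
The state is a dict: "clock": time; "joint_pos": joint angles; "joint_vel": joint speeds; "tau": joint torques, N m; "eef_pos": TCP position; "tool_rot": TCP orientation; "ft_force": force on the tool from outside, world axes, zero at the start; "ft_torque": the same for the moment, N m; "grip_width": finger opening in m; "grasp_force": force on a finger pad.
Only numpy, scipy, OpenCV 4.12 (cv2) and the standard library are available. Lean on these libraries where they do the work, as an engineer would, in place of code of your own. Each camera call takes 0.05 s, during which the arm holds its last target. There are 200 camera calls.

## Working session

There is one attempt and no reset: what is moved stays moved. The work goes in short steps, Python scripts to look and compute and a tool call to move; the robot and the scene stay as the last step left them, time stands still between calls to the robot, and variables do not carry over. Pictures are saved under pics/ and viewed, at most 10 in all, crops included, and the job is handed in when it is done.

Besides the shell and the picture viewer there is one more tool, called after "Request:" by a JSON object that holds its "op" and its "data", one argument or row to a line. arm_command: Moves the arm, as the interface text tells. Its arguments: {"type":"object","properties":{"increments":{"type":"array","items":{"type":"object","properties":{"dx":{"type":"number"},"dy":{"type":"number"},"dz":{"type":"number"},"wx":{"type":"number"},"wy":{"type":"number"},"wz":{"type":"number"},"grip":{"type":"number"}}}}},"required":["increments"]}

```bash
mkdir -p pics
cat > h.py <<'E'
import numpy as np, cv2
from workcell import monitor, viewer, job
from scipy.spatial.transform import Rotation as R
def K(c,h=420):
    f=h/2/np.tan(np.radians(c["fovy"])/2)
    return np.array([[f,0,c["cx"]],[0,f,c["cy"]],[0,0,1.]]),np.array(c["dist_coeffs"],float)
def cloud(name):
    c=viewer.get_calibration(name); im,d=viewer.camera(name)
    k,dc=K(c); u,v=np.meshgrid(np.arange(560.),np.arange(420.))
    p=cv2.undistortPoints(np.stack([u,v],-1).reshape(-1,1,2),k,dc).reshape(420,560,2)
    P=np.stack([p[...,0]*d,-p[...,1]*d,-d,np.ones_like(d)],-1)@np.linalg.inv(np.array(c["view"])).T
    P=P[...,:3]; P[d==0]=np.nan
    return im,P
E
python3 - <<'E'
from h import *
for n in("top","side"):
    im,P=cloud(n); np.savez(n+".npz",im=im,P=P); cv2.imwrite(f"pics/{n}.png",im[...,::-1])
o=monitor.get_obs(); print(o)
E
```

```text
{'clock': 0.1, 'joint_pos': array([ 1.13400035e+00,  2.41320200e-01,  3.90113461e-03,  1.33520443e+00,
       -2.63740676e-05,  1.57080540e+00]), 'joint_vel': array([-3.03483734e-04, -3.19940423e-03,  3.24084110e-03,  2.17985301e-06,
        8.07214928e-04, -7.24775382e-04]), 'tau': array([ 1.96802912e-04, -3.73136508e+01,  2.53010577e+01,  1.08551994e-02,
        4.08924870e-05, -3.35489098e-06]), 'eef_pos': array([0.21127954, 0.45252226, 0.20962682]), 'tool_rot': array([ 2.16670271e-01,  9.76244416e-01, -8.94740241e-04, -1.85064632e-04]), 'ft_force': array([-0.7144963 ,  0.31271611, -0.01891189]), 'ft_torque': array([-0.03268286, -0.01974237, -0.00536729]), 'grasp_force': 0.0, 'grip_width': 0.08561116160592137}
```

View pics/top.png

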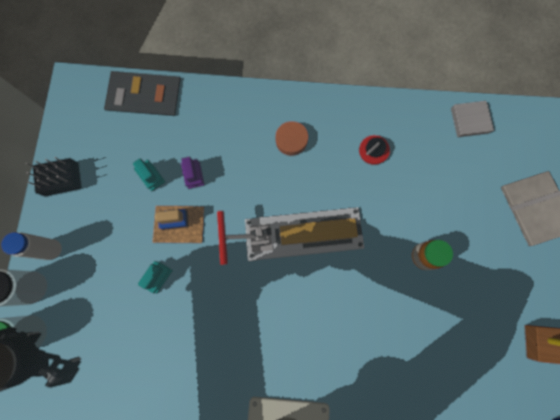

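View pics/side.png

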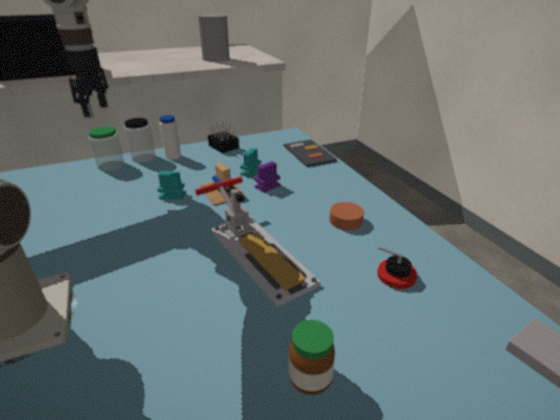

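Top view: the block with the pale grip and blue plate stands on the cork pad at about (172,217). Its look-alikes are purple at (192,172) and turquoise at (148,174) and (154,276). The fixture runs from (247,238) to (360,230), with the red bar at (222,237) and the clamp open. The jar is at (437,253), the clay disc at (292,138) and the weighted base at (375,150). I choose the wood-and-blue one on the cork.

Run:
```python
from h import *
D=np.load("top.npz"); im,P=D["im"],D["P"]
cv2.imwrite("pics/crop.png",cv2.resize(im[155:300,125:375],None,fx=3.2,fy=3.2,interpolation=cv2.INTER_CUBIC)[...,::-1])
hsv=cv2.cvtColor(im,cv2.COLOR_RGB2HSV).astype(int); H,S,V=hsv[...,0],hsv[...,1],hsv[...,2]
v,u=np.mgrid[:420,:560]
def box(a,b,c,d): return (u>=a)&(u<b)&(v>=c)&(v<d)
def rep(n,m):
    q=P[m]; q=q[~np.isnan(q).any(1)]
    r=cv2.minAreaRect((q[:,:2]*1000).astype(np.float32))
    print(n,len(q),"med",np.median(q,0).round(4),"z",np.percentile(q[:,2],[5,95]).round(4),"rect",np.round(r[0],1),np.round(r[1],1),round(r[2],2))
Z=P[...,2]
for p in [(100,300),(450,350),(300,330)]: print("bench",P[p[1],p[0]] if p[1]<420 else 0)
bp=box(148,212,195,250)
rep("pad",bp&(Z>.003)&(Z<.011)&(S>90)&((H<25)))
rep("wood",bp&(Z>.07)&(Z<.1))
rep("blue",bp&(H>105)&(H<130)&(S>100)&(Z>.02))
rep("bar",box(212,232,200,275)&((H<8)|(H>172))&(S>150)&(Z>.06))
fx=box(240,370,200,265)
rep("plate",fx&(Z>.008)&(Z<.045))
rep("plateonly",fx&(Z>.008)&(Z<.0175))
rep("brass",box(275,365,210,255)&(H>12)&(H<30)&(S>120)&(Z>.02)&(Z<.032))
```

```text
bench [0.29181333 0.50030872 0.00099176]
bench [ 0.24182347 -0.3882466  -0.00074658]
bench [ 0.25734932 -0.01419401  0.00113464]
pad 751 med [0.4786 0.3188 0.0056] z [0.0034 0.0091] rect [501.8 327.9] [ 92.7 126.5] 4.69
wood 287 med [0.5103 0.3372 0.0807] z [0.0742 0.0835] rect [511.1 337.5] [29.  60.2] 10.63
blue 151 med [0.4948 0.324  0.04  ] z [0.0371 0.0432] rect [508.4 336.6] [42.1 68.3] 10.65
bar 238 med [0.4567 0.1926 0.1047] z [0.1016 0.1079] rect [463.7 192.9] [124.1  13. ] 9.61
plate 4445 med [ 0.5026 -0.0179  0.0178] z [0.0112 0.0275] rect [502.   -6.4] [112.7 304.4] 10.58
plateonly 2183 med [0.482  0.0238 0.0137] z [0.0106 0.0168] rect [502.   -6.4] [112.7 304.4] 10.58
brass 571 med [ 0.5087 -0.0266  0.0257] z [0.0227 0.0286] rect [510.8 -42.4] [ 45.7 194.2] 10.03
```

View pics/crop.png

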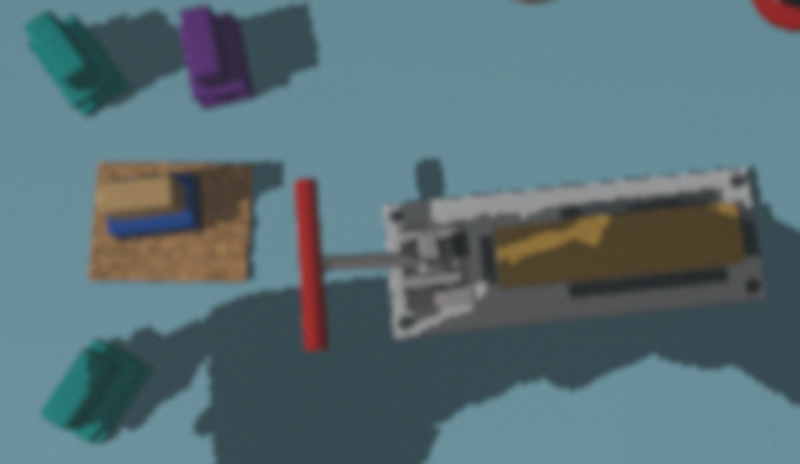

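The crop confirms the choice: wood grip with blue plate, on the cork. The measured sizes match the description: plate 112x304, wood 29x60 with its top at z 0.083, and the bar within 1.5 mm of its predicted place. Fixture origin is about (0.509, -0.043) with yaw 10.5°. Next I work out the first move.

```bash
cat >> h.py <<'E'
F=np.array([.509,-.043]); YAW=np.radians(10.5)
def fw(x,y,z):
    c,s=np.cos(YAW),np.sin(YAW); return np.array([F[0]+c*x-s*y,F[1]+s*x+c*y,z])
def to_f(p):
    c,s=np.cos(YAW),np.sin(YAW); d=np.array(p[:2])-F; return np.array([c*d[0]+s*d[1],-s*d[0]+c*d[1],p[2]])
def inc(target,yawy=None,o=None):
    "tool-frame shift cm / rotvec to reach world target with tool y at world angle yawy (deg), pointing down"
    o=o or monitor.get_obs(); r=R.from_quat(o["tool_rot"])
    d=r.inv().apply(np.array(target)-o["eef_pos"])*100
    w=np.zeros(3)
    if yawy is not None:
        best=None
        for a in (yawy,yawy+180):
            a=np.radians(a); y=np.array([np.cos(a),np.sin(a),0]); z=np.array([0,0,-1.]); x=np.cross(y,z)
            w=(r.inv()*R.from_matrix(np.stack([x,y,z],1))).as_rotvec()
            if best is None or np.linalg.norm(w)<np.linalg.norm(best): best=w
        w=best
    print(np.round(d,2),np.round(w,3)); return d,w
E
python3 - <<'E'
from h import *
inc(fw(-.04,.241,.20),100.5); inc(fw(-.04,.241,.078),100.5); print(fw(-.04,.241,.2))
E
```

```text
[-30.68 -15.01   0.99] [-0.002 -0.001 -0.62 ]
[-30.68 -14.99  13.19] [-0.002 -0.001 -0.62 ]
[0.42575104 0.18667501 0.2       ]
```

Request:
{"op": "arm_command", "data": {
  "increments": [
    {"dx": -5, "dy": -2.4, "dz": 1, "wz": -0.1, "grip": 8.5},
    {"dx": -9, "dy": -4.4, "dz": 1, "wz": -0.2, "grip": 8.5},
    {"dx": -13, "dy": -6.4, "dz": 1, "wz": -0.3, "grip": 8.5},
    {"dx": -17, "dy": -8.3, "dz": 1, "wz": -0.4, "grip": 8.5},
    {"dx": -21, "dy": -10.3, "dz": 1, "wz": -0.5, "grip": 8.5},
    {"dx": -25, "dy": -12.2, "dz": 1, "wz": -0.6, "grip": 8.5},
    {"dx": -28.5, "dy": -14, "dz": 1, "wz": -0.62, "grip": 8.5},
    {"dx": -30.7, "dy": -15, "dz": 1, "wz": -0.62, "grip": 8.5},
    {"dx": -30.7, "dy": -15, "dz": 1, "wz": -0.62, "grip": 8.5},
    {"dx": -30.7, "dy": -15, "dz": 1, "wz": -0.62, "grip": 8.5}
  ]
}}

```text
validation failed for argument at $.in...
```

Run:
```python
from h import *
inc(fw(-.04,.241,.078),100.5)
im,P=cloud("wrist"); cv2.imwrite("pics/w1.png",im[...,::-1])
hsv=cv2.cvtColor(im,cv2.COLOR_RGB2HSV).astype(int)
m=((hsv[...,0]<8)|(hsv[...,0]>172))&(hsv[...,1]>150)&(P[...,2]>.08)&(P[...,2]<.12)
q=np.array([to_f(p) for p in P[m]]); print(len(q), np.percentile(q,[2,50,98],0).round(4) if len(q) else 0)
```

```text
[-30.68 -14.99  13.19] [-0.002 -0.001 -0.62 ]
0 0
```

View pics/w1.png

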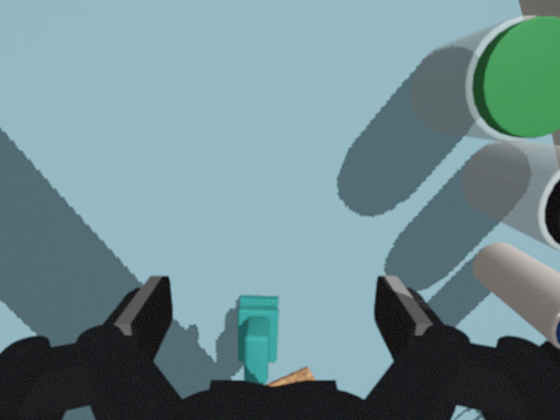

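The wrist picture shows the start view, with turquoise at (257,335) and jars at the right: the move call was refused by validation. I'll retry with every field filled in.

Request:
{"op": "arm_command", "data": {
  "increments": [
    {"dx": -5.0, "dy": -2.4, "dz": 1.0, "wx": 0.0, "wy": 0.0, "wz": -0.1, "grip": 8.5},
    {"dx": -9.0, "dy": -4.4, "dz": 1.0, "wx": 0.0, "wy": 0.0, "wz": -0.2, "grip": 8.5}
  ]
}}

```text
clock: 0.35
eef_pos: [0.2734, 0.3753, 0.199]
tool_rot: [0.114, 0.993, -0.001, -0.0]
ft_force: [1.5, -0.6, 0.6]
grip_width: 0.0854
grasp_force: 0.0
```

Run:
```python
from h import *
inc(fw(-.04,.241,.20),100.5)
```

```text
[-19.11 -14.91  -0.08] [-0.002 -0.001 -0.412]
```

Request:
{"op": "arm_command", "data": {
  "increments": [
    {"dx": -4.0, "dy": -3.0, "dz": 0.0, "wx": 0.0, "wy": 0.0, "wz": -0.1, "grip": 8.5},
    {"dx": -8.0, "dy": -6.2, "dz": 0.0, "wx": 0.0, "wy": 0.0, "wz": -0.2, "grip": 8.5},
    {"dx": -12.0, "dy": -9.4, "dz": 0.0, "wx": 0.0, "wy": 0.0, "wz": -0.3, "grip": 8.5},
    {"dx": -16.0, "dy": -12.5, "dz": 0.0, "wx": 0.0, "wy": 0.0, "wz": -0.4, "grip": 8.5},
    {"dx": -19.1, "dy": -14.9, "dz": 0.0, "wx": 0.0, "wy": 0.0, "wz": -0.41, "grip": 8.5},
    {"dx": -19.1, "dy": -14.9, "dz": 0.0, "wx": 0.0, "wy": 0.0, "wz": -0.41, "grip": 8.5},
    {"dx": -19.1, "dy": -14.9, "dz": 0.0, "wx": 0.0, "wy": 0.0, "wz": -0.41, "grip": 8.5}
  ]
}}

```text
clock: 1.05
eef_pos: [0.4247, 0.1853, 0.2]
tool_rot: [-0.085, 0.996, 0.0, -0.001]
ft_force: [-0.5, 0.6, -0.4]
grip_width: 0.0855
grasp_force: 0.0
```

Run:
```python
from h import *
inc(fw(-.04,.241,.078),100.5)
im,P=cloud("wrist"); cv2.imwrite("pics/w2.png",im[...,::-1])
hsv=cv2.cvtColor(im,cv2.COLOR_RGB2HSV).astype(int)
m=((hsv[...,0]<8)|(hsv[...,0]>172))&(hsv[...,1]>150)&(P[...,2]>.08)&(P[...,2]<.12)
q=np.array([to_f(p) for p in P[m]]); print(len(q), np.percentile(q,[2,50,98],0).round(4) if len(q) else 0)
```

```text
[-0.14  0.11 12.2 ] [ 0.    -0.001 -0.013]
2785 [[-0.0658  0.2329  0.1009]
 [-0.012   0.2402  0.1054]
 [ 0.0577  0.2475  0.1072]]
```

View pics/w2.png

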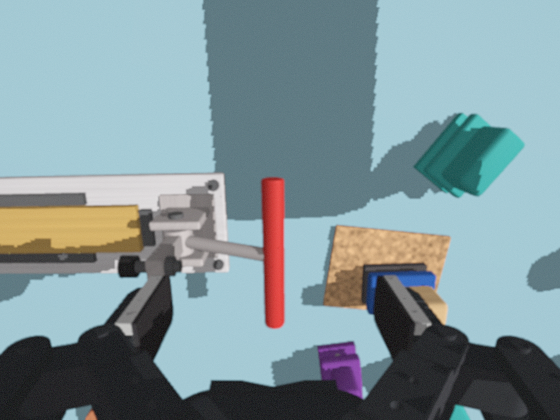

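The wrist view shows the red bar from (273,180) to (273,327), parallel to the pads. The stem joins at about row 253, and the finger plane projects near row 208, on the near half. The wrist depth puts the bar at fixture y 0.240, z 0.097. Descend and pinch.

Request:
{"op": "arm_command", "data": {
  "increments": [
    {"dx": -0.1, "dy": 0.1, "dz": 4.0, "wx": 0.0, "wy": 0.0, "wz": -0.01, "grip": 8.5},
    {"dx": -0.1, "dy": 0.1, "dz": 8.0, "wx": 0.0, "wy": 0.0, "wz": -0.01, "grip": 8.5},
    {"dx": -0.1, "dy": 0.1, "dz": 11.0, "wx": 0.0, "wy": 0.0, "wz": -0.01, "grip": 8.5},
    {"dx": -0.1, "dy": 0.1, "dz": 12.2, "wx": 0.0, "wy": 0.0, "wz": -0.01, "grip": 8.5},
    {"dx": -0.1, "dy": 0.1, "dz": 12.2, "wx": 0.0, "wy": 0.0, "wz": -0.01, "grip": 4.0},
    {"dx": -0.1, "dy": 0.1, "dz": 12.2, "wx": 0.0, "wy": 0.0, "wz": -0.01, "grip": 1.0},
    {"dx": -0.1, "dy": 0.1, "dz": 12.2, "wx": 0.0, "wy": 0.0, "wz": -0.01, "grip": 1.0},
    {"dx": -0.1, "dy": 0.1, "dz": 12.2, "wx": 0.0, "wy": 0.0, "wz": -0.01, "grip": 1.0},
    {"dx": -0.1, "dy": 0.1, "dz": 12.2, "wx": 0.0, "wy": 0.0, "wz": -0.01, "grip": 1.0}
  ]
}}

```text
clock: 2.0
eef_pos: [0.4267, 0.1854, 0.0797]
tool_rot: [-0.091, 0.996, -0.003, 0.002]
ft_force: [-2.3, -4.9, 13.6]
grip_width: 0.0127
grasp_force: 59.2
```

Run:
```python
from h import *
o=monitor.get_obs(); print(o["grip_width"],o["grasp_force"],o["ft_force"],to_f(o["eef_pos"]))
# arc from present: shift in tool frame
a0=np.arctan2(42,91)
r=R.from_quat(o["tool_rot"])
for th in np.arange(.1,1.6,.0785*1.25):
    a=a0+th; dy=.1*(np.cos(a)-np.cos(a0)); dz=.1*(np.sin(a)-np.sin(a0))
    w=fw(0,dy,0)-fw(0,0,0); w[2]=dz
    print(round(th,2),(r.inv().apply(w)*100).round(2))
```

```text
0.012694721297868836 59.241782426834106 [-2.34041032 -4.92482829 13.57858508] [-0.03930508  0.23954682  0.07970474]
0.1 [-0.   -0.47 -0.88]
0.2 [-0.01 -1.01 -1.7 ]
0.3 [-0.01 -1.63 -2.46]
0.39 [-0.01 -2.33 -3.15]
0.49 [-0.01 -3.08 -3.78]
0.59 [-0.02 -3.9  -4.32]
0.69 [-0.02 -4.76 -4.79]
0.79 [-0.02 -5.67 -5.16]
0.88 [-0.02 -6.6  -5.45]
0.98 [-0.02 -7.57 -5.64]
1.08 [-0.02 -8.54 -5.74]
1.18 [-0.02 -9.52 -5.75]
1.28 [ -0.02 -10.5   -5.65]
1.38 [ -0.03 -11.46  -5.46]
1.47 [ -0.03 -12.4   -5.18]
1.57 [ -0.02 -13.31  -4.81]
```

Request:
{"op": "arm_command", "data": {
  "increments": [
    {"dx": 0.0, "dy": -0.47, "dz": -0.88, "wx": 0.0, "wy": 0.0, "wz": 0.0, "grip": 1.0},
    {"dx": 0.0, "dy": -1.0, "dz": -1.7, "wx": 0.0, "wy": 0.0, "wz": 0.0, "grip": 1.0},
    {"dx": 0.0, "dy": -1.6, "dz": -2.45, "wx": 0.0, "wy": 0.0, "wz": 0.0, "grip": 1.0},
    {"dx": 0.0, "dy": -1.6, "dz": -2.45, "wx": 0.0, "wy": 0.0, "wz": 0.0, "grip": 1.0}
  ]
}}

```text
clock: 2.4
eef_pos: [0.4294, 0.1713, 0.1045]
tool_rot: [-0.091, 0.996, 0.0, 0.001]
ft_force: [0.3, -0.3, -1.0]
grip_width: 0.01
grasp_force: 0.0
```

Run:
```python
from h import *
o=monitor.get_obs(); print(o["grip_width"],to_f(o["eef_pos"]))
for n in ("top","side","wrist"):
    im,P=cloud(n)
    hsv=cv2.cvtColor(im,cv2.COLOR_RGB2HSV).astype(int)
    m=((hsv[...,0]<8)|(hsv[...,0]>172))&(hsv[...,1]>130)&(P[...,2]>.075)&(P[...,2]<.2)
    q=np.array([to_f(p) for p in P[m]]); q=q[(q[:,1]>.08)&(q[:,1]<.26)&(abs(q[:,0])<.08)] if len(q) else q
    print(n,len(q), np.percentile(q,[2,50,98],0).round(4) if len(q) else 0)
    cv2.imwrite(f"pics/a_{n}.png",im[...,::-1])
```

```text
0.009980509352895054 [-0.0392398   0.22525007  0.10452105]
top 3 [[0.0495 0.2344 0.1046]
 [0.0535 0.2352 0.105 ]
 [0.0546 0.2373 0.1085]]
side 253 [[-0.0648  0.2296  0.0938]
 [-0.006   0.2343  0.102 ]
 [ 0.0554  0.2431  0.1061]]
wrist 2374 [[-0.0666  0.231   0.0967]
 [-0.0511  0.2382  0.105 ]
 [ 0.032   0.2477  0.1687]]
```

The bar slipped out because the pads bit it too near the tips. I'll rise, reopen, go deeper and pinch again.

Request:
{"op": "arm_command", "data": {
  "increments": [
    {"dx": 0.0, "dy": 0.0, "dz": -2.5, "wx": 0.0, "wy": 0.0, "wz": 0.0, "grip": 1.0},
    {"dx": 0.0, "dy": 1.45, "dz": -3.0, "wx": 0.0, "wy": 0.0, "wz": 0.0, "grip": 6.0},
    {"dx": 0.0, "dy": 1.45, "dz": -3.0, "wx": 0.0, "wy": 0.0, "wz": 0.0, "grip": 6.0},
    {"dx": 0.0, "dy": 1.45, "dz": -3.0, "wx": 0.0, "wy": 0.0, "wz": 0.0, "grip": 6.0},
    {"dx": 0.0, "dy": 1.45, "dz": 0.5, "wx": 0.0, "wy": 0.0, "wz": 0.0, "grip": 6.0},
    {"dx": 0.0, "dy": 1.45, "dz": 3.6, "wx": 0.0, "wy": 0.0, "wz": 0.0, "grip": 6.0},
    {"dx": 0.0, "dy": 1.45, "dz": 3.6, "wx": 0.0, "wy": 0.0, "wz": 0.0, "grip": 6.0},
    {"dx": 0.0, "dy": 1.45, "dz": 3.6, "wx": 0.0, "wy": 0.0, "wz": 0.0, "grip": 3.0},
    {"dx": 0.0, "dy": 1.45, "dz": 3.6, "wx": 0.0, "wy": 0.0, "wz": 0.0, "grip": 3.0},
    {"dx": 0.0, "dy": 1.45, "dz": 3.6, "wx": 0.0, "wy": 0.0, "wz": 0.0, "grip": 3.0}
  ]
}}

```text
clock: 3.55
eef_pos: [0.4269, 0.1864, 0.0684]
tool_rot: [-0.091, 0.996, 0.0, 0.001]
ft_force: [-0.1, -0.2, -0.2]
grip_width: 0.0303
grasp_force: 0.0
```

Request:
{"op": "arm_command", "data": {
  "increments": [
    {"dx": 0.0, "dy": 0.0, "dz": 0.0, "wx": 0.0, "wy": 0.0, "wz": 0.0, "grip": 1.4},
    {"dx": 0.0, "dy": 0.0, "dz": 0.0, "wx": 0.0, "wy": 0.0, "wz": 0.0, "grip": 1.4},
    {"dx": 0.0, "dy": 0.0, "dz": 0.0, "wx": 0.0, "wy": 0.0, "wz": 0.0, "grip": 1.4}
  ]
}}

```text
clock: 3.85
eef_pos: [0.4269, 0.1854, 0.0685]
tool_rot: [-0.091, 0.996, -0.001, 0.002]
ft_force: [0.2, -3.6, 5.4]
grip_width: 0.0152
grasp_force: 58.5
```

Run:
```python
from h import *
o=monitor.get_obs(); print(o["grip_width"],to_f(o["eef_pos"]),o["ft_torque"])
im,P=cloud("wrist"); cv2.imwrite(f"pics/b.png",im[...,::-1])
```

```text
0.01524639355860972 [-0.0391047   0.23951941  0.0684747 ] [-0.68850869  0.00724822  0.04357227]
```

View pics/b.png

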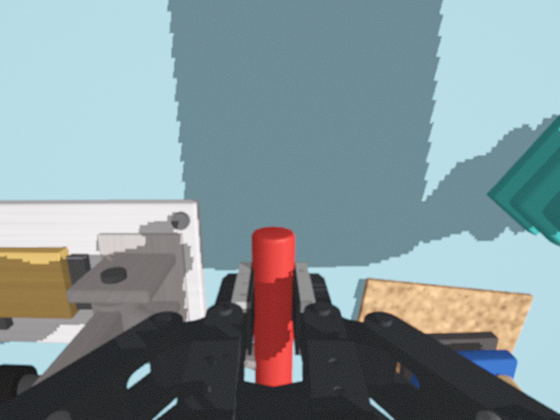

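The wrist view shows the red bar (273,300) squarely between the pads. I'll swing it along the arc slowly.

Request:
{"op": "arm_command", "data": {
  "increments": [
    {"dx": 0.0, "dy": -0.2, "dz": -0.45, "wx": 0.0, "wy": 0.0, "wz": 0.0, "grip": 1.0},
    {"dx": 0.0, "dy": -0.47, "dz": -0.88, "wx": 0.0, "wy": 0.0, "wz": 0.0, "grip": 1.0},
    {"dx": 0.0, "dy": -0.73, "dz": -1.3, "wx": 0.0, "wy": 0.0, "wz": 0.0, "grip": 1.0},
    {"dx": 0.0, "dy": -1.0, "dz": -1.7, "wx": 0.0, "wy": 0.0, "wz": 0.0, "grip": 1.0}
  ]
}}

```text
clock: 4.3
eef_pos: [0.4282, 0.1777, 0.0836]
tool_rot: [-0.092, 0.996, 0.002, 0.0]
ft_force: [2.8, 5.4, -6.9]
grip_width: 0.0156
grasp_force: 59.1
```

Request:
{"op": "arm_command", "data": {
  "increments": [
    {"dx": 0.0, "dy": -0.3, "dz": -0.4, "wx": 0.0, "wy": 0.0, "wz": 0.0, "grip": 1.0},
    {"dx": 0.0, "dy": -0.62, "dz": -0.76, "wx": 0.0, "wy": 0.0, "wz": 0.0, "grip": 1.0},
    {"dx": 0.0, "dy": -0.97, "dz": -1.1, "wx": 0.0, "wy": 0.0, "wz": 0.0, "grip": 1.0},
    {"dx": 0.0, "dy": -1.32, "dz": -1.45, "wx": 0.0, "wy": 0.0, "wz": 0.0, "grip": 1.0},
    {"dx": 0.0, "dy": -2.07, "dz": -2.08, "wx": 0.0, "wy": 0.0, "wz": 0.0, "grip": 1.0},
    {"dx": 0.0, "dy": -2.89, "dz": -2.62, "wx": 0.0, "wy": 0.0, "wz": 0.0, "grip": 1.0},
    {"dx": 0.0, "dy": -3.75, "dz": -3.1, "wx": 0.0, "wy": 0.0, "wz": 0.0, "grip": 1.0},
    {"dx": 0.0, "dy": -4.66, "dz": -3.46, "wx": 0.0, "wy": 0.0, "wz": 0.0, "grip": 1.0},
    {"dx": 0.0, "dy": -5.6, "dz": -3.75, "wx": 0.0, "wy": 0.0, "wz": 0.0, "grip": 1.0},
    {"dx": 0.0, "dy": -6.56, "dz": -3.94, "wx": 0.0, "wy": 0.0, "wz": 0.0, "grip": 1.0}
  ]
}}

```text
clock: 5.3
eef_pos: [0.4399, 0.1175, 0.1292]
tool_rot: [-0.093, 0.996, 0.007, 0.003]
ft_force: [4.5, 6.4, 23.4]
grip_width: 0.0153
grasp_force: 63.5
```

Request:
{"op": "arm_command", "data": {
  "increments": [
    {"dx": 0.0, "dy": -0.5, "dz": -0.3, "wx": 0.0, "wy": 0.0, "wz": 0.0, "grip": 1.0},
    {"dx": 0.0, "dy": -1.0, "dz": -0.4, "wx": 0.0, "wy": 0.0, "wz": 0.0, "grip": 1.0},
    {"dx": 0.0, "dy": -1.95, "dz": -0.4, "wx": 0.0, "wy": 0.0, "wz": 0.0, "grip": 1.0},
    {"dx": 0.0, "dy": -2.95, "dz": -0.3, "wx": 0.0, "wy": 0.0, "wz": 0.0, "grip": 1.0},
    {"dx": 0.0, "dy": -3.9, "dz": -0.1, "wx": 0.0, "wy": 0.0, "wz": 0.0, "grip": 1.0},
    {"dx": 0.0, "dy": -4.8, "dz": 0.2, "wx": 0.0, "wy": 0.0, "wz": 0.0, "grip": 1.0},
    {"dx": 0.0, "dy": -5.3, "dz": 0.4, "wx": 0.0, "wy": 0.0, "wz": 0.0, "grip": 1.0},
    {"dx": 0.0, "dy": -5.3, "dz": 0.4, "wx": 0.0, "wy": 0.0, "wz": 0.0, "grip": 1.0}
  ]
}}

```text
clock: 6.1
eef_pos: [0.4506, 0.058, 0.1185]
tool_rot: [-0.091, 0.996, -0.001, 0.001]
ft_force: [-4.6, -4.3, -1.3]
grip_width: 0.015
grasp_force: 69.8
```

Run:
```python
from h import *
o=monitor.get_obs(); print(o["grip_width"],to_f(o["eef_pos"]),o["tool_rot"])
```

```text
0.015003164656953531 [-0.0389774   0.10999215  0.11851368] [-9.07671714e-02  9.95871557e-01 -6.49267317e-04  8.60703904e-04]
```

Request:
{"op": "arm_command", "data": {
  "increments": [
    {"dx": 0.0, "dy": 0.0, "dz": 0.0, "wx": 0.0, "wy": 0.0, "wz": 0.0, "grip": 6.0},
    {"dx": 0.0, "dy": 0.0, "dz": 0.0, "wx": 0.0, "wy": 0.0, "wz": 0.0, "grip": 6.0},
    {"dx": 0.0, "dy": 0.0, "dz": 0.0, "wx": 0.0, "wy": 0.0, "wz": 0.0, "grip": 6.0},
    {"dx": 0.0, "dy": 0.0, "dz": -4.0, "wx": 0.0, "wy": 0.0, "wz": 0.0, "grip": 6.0},
    {"dx": 0.0, "dy": 0.0, "dz": -8.0, "wx": 0.0, "wy": 0.0, "wz": 0.0, "grip": 6.0},
    {"dx": 0.0, "dy": 0.0, "dz": -10.0, "wx": 0.0, "wy": 0.0, "wz": 0.0, "grip": 7.0},
    {"dx": 0.0, "dy": 0.0, "dz": -10.0, "wx": 0.0, "wy": 0.0, "wz": 0.0, "grip": 7.0}
  ]
}}

```text
clock: 6.8
eef_pos: [0.451, 0.0602, 0.2228]
tool_rot: [-0.092, 0.996, 0.001, 0.003]
ft_force: [0.0, 0.2, 0.6]
grip_width: 0.0697
grasp_force: 0.0
```

Run:
```python
from h import *
o=monitor.get_obs(); print(o["eef_pos"])
for n in("wrist","side"):
    im,P=cloud(n)
    hsv=cv2.cvtColor(im,cv2.COLOR_RGB2HSV).astype(int)
    m=((hsv[...,0]<8)|(hsv[...,0]>172))&(hsv[...,1]>130)&(P[...,2]>.075)&(P[...,2]<.2)
    q=np.array([to_f(p) for p in P[m]]); q=q[(q[:,1]>.08)&(q[:,1]<.26)&(abs(q[:,0])<.08)]
    print(n,len(q), np.percentile(q,[2,50,98],0).round(4))
# j6 direction for block grasp: tool y to 10.6 deg, over block at z .2
inc([.511,.3375,.22],10.6); print(o["joint_pos"])
```

```text
[0.45098197 0.06018488 0.22281601]
wrist 3492 [[-0.0655  0.0995  0.1478]
 [-0.0124  0.1074  0.1536]
 [ 0.058   0.115   0.1555]]
side 350 [[-0.0661  0.0976  0.1419]
 [-0.0109  0.1011  0.1501]
 [ 0.0588  0.1105  0.1544]]
[-11.18  26.17  -0.06] [ 1.000e-03 -0.000e+00  1.569e+00]
[ 1.32091534e-01  1.40246043e-01 -8.74292687e-02  1.33626921e+00
  8.10012052e-04 -5.16284328e-02]
```

The clamp reads closed, with the bar at y 0.107, z 0.146. Next, over the block with the tool turned to its width.

Request:
{"op": "arm_command", "data": {
  "increments": [
    {"dx": -1.0, "dy": 2.6, "dz": 0.0, "wx": 0.0, "wy": 0.0, "wz": 0.14, "grip": 6.0},
    {"dx": -2.2, "dy": 5.2, "dz": 0.0, "wx": 0.0, "wy": 0.0, "wz": 0.28, "grip": 6.0},
    {"dx": -3.3, "dy": 7.8, "dz": 0.0, "wx": 0.0, "wy": 0.0, "wz": 0.42, "grip": 6.0},
    {"dx": -4.4, "dy": 10.4, "dz": 0.0, "wx": 0.0, "wy": 0.0, "wz": 0.56, "grip": 6.0},
    {"dx": -5.5, "dy": 13.0, "dz": 0.0, "wx": 0.0, "wy": 0.0, "wz": 0.7, "grip": 6.0},
    {"dx": -6.6, "dy": 15.6, "dz": 0.0, "wx": 0.0, "wy": 0.0, "wz": 0.84, "grip": 6.0},
    {"dx": -7.7, "dy": 18.2, "dz": 0.0, "wx": 0.0, "wy": 0.0, "wz": 0.98, "grip": 6.0},
    {"dx": -8.8, "dy": 20.8, "dz": 0.0, "wx": 0.0, "wy": 0.0, "wz": 1.12, "grip": 6.0},
    {"dx": -9.9, "dy": 23.4, "dz": 0.0, "wx": 0.0, "wy": 0.0, "wz": 1.26, "grip": 6.0},
    {"dx": -11.2, "dy": 26.2, "dz": 0.0, "wx": 0.0, "wy": 0.0, "wz": 1.4, "grip": 6.0}
  ]
}}

```text
clock: 7.9
eef_pos: [0.5103, 0.338, 0.2169]
tool_rot: [0.574, 0.819, -0.002, -0.001]
ft_force: [0.8, -0.4, 0.6]
grip_width: 0.06
grasp_force: 0.0
```

Request:
{"op": "arm_command", "data": {
  "increments": [
    {"dx": 0.0, "dy": 0.0, "dz": 0.0, "wx": 0.0, "wy": 0.0, "wz": 0.14, "grip": 6.0},
    {"dx": 0.0, "dy": 0.0, "dz": 0.0, "wx": 0.0, "wy": 0.0, "wz": 0.17, "grip": 6.0},
    {"dx": 0.0, "dy": 0.0, "dz": 0.0, "wx": 0.0, "wy": 0.0, "wz": 0.17, "grip": 6.0}
  ]
}}

```text
clock: 8.2
eef_pos: [0.5103, 0.3373, 0.2167]
tool_rot: [0.639, 0.769, -0.002, -0.001]
ft_force: [0.1, -0.5, 0.4]
grip_width: 0.0599
grasp_force: 0.0
```

Run:
```python
from h import *
inc([.511,.3375,.047],10.6)
im,P=cloud("wrist"); cv2.imwrite("pics/c.png",im[...,::-1]); Z=P[...,2]
hsv=cv2.cvtColor(im,cv2.COLOR_RGB2HSV).astype(int); H,S=hsv[...,0],hsv[...,1]
near=np.hypot(P[...,0]-.511,P[...,1]-.337)<.12
def rep(n,m):
    m=cv2.morphologyEx((m&near).astype(np.uint8),cv2.MORPH_OPEN,np.ones((3,3)))>0
    q=P[m]; r=cv2.minAreaRect((q[:,:2]*1000).astype(np.float32)); print(n,len(q),np.median(q,0).round(4),np.round(r[0],1),np.round(r[1],1),round(r[2],2))
rep("wood",(Z>.073)&(Z<.09)&(H>8)&(H<28)); rep("pad",(Z>.001)&(Z<.012)&(H>8)&(H<28)&(S>80)); rep("blue",(H>105)&(H<130)&(Z>.03)&(Z<.05))
```

```text
[ 0.03  0.15 16.97] [-0.004  0.002 -0.   ]
wood 1806 [0.5096 0.3403 0.0815] [510.2 338.3] [24.7 60. ] 10.1
pad 6610 [0.4851 0.3348 0.0064] [501.7 328.5] [ 98.3 129. ] 3.89
blue 1226 [0.5035 0.3488 0.0407] [509.9 339.3] [45.  68.2] 10.94
```

View pics/c.png

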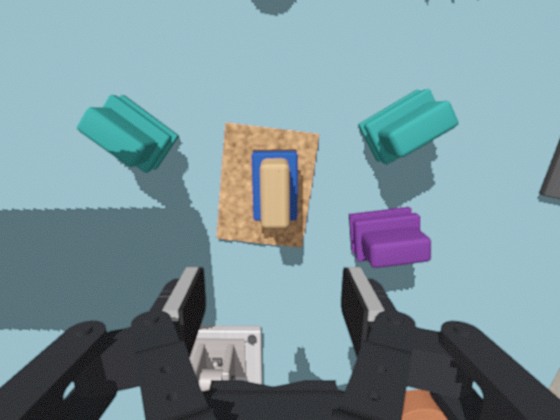

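The wrist view shows the wood grip at (275,193) on the blue plate, in the middle of the cork, with the purple look-alike well clear at (390,237). Block centre is (0.510, 0.3385) with yaw 10.5°, and pad centre is (0.5017, 0.3285). Descend and grip.

Request:
{"op": "arm_command", "data": {
  "increments": [
    {"dx": 0.0, "dy": 0.0, "dz": 4.0, "wx": -0.004, "wy": 0.002, "wz": 0.0, "grip": 6.0},
    {"dx": -0.1, "dy": 0.0, "dz": 8.0, "wx": -0.004, "wy": 0.002, "wz": 0.0, "grip": 6.0},
    {"dx": -0.1, "dy": 0.0, "dz": 12.0, "wx": -0.004, "wy": 0.002, "wz": 0.0, "grip": 6.0},
    {"dx": -0.1, "dy": 0.0, "dz": 15.0, "wx": -0.004, "wy": 0.002, "wz": 0.0, "grip": 6.0},
    {"dx": -0.1, "dy": 0.0, "dz": 16.9, "wx": -0.004, "wy": 0.002, "wz": 0.0, "grip": 6.0},
    {"dx": -0.1, "dy": 0.0, "dz": 16.9, "wx": -0.004, "wy": 0.002, "wz": 0.0, "grip": 4.0},
    {"dx": -0.1, "dy": 0.0, "dz": 16.9, "wx": -0.004, "wy": 0.002, "wz": 0.0, "grip": 2.0},
    {"dx": -0.1, "dy": 0.0, "dz": 16.9, "wx": -0.004, "wy": 0.002, "wz": 0.0, "grip": 1.6},
    {"dx": -0.1, "dy": 0.0, "dz": 16.9, "wx": -0.004, "wy": 0.002, "wz": 0.0, "grip": 1.6}
  ]
}}

```text
clock: 9.15
eef_pos: [0.5123, 0.3368, 0.0519]
tool_rot: [0.639, 0.769, 0.003, 0.001]
ft_force: [-0.3, -0.3, -0.5]
grip_width: 0.024
grasp_force: 62.1
```

Run:
```python
from h import *
o=monitor.get_obs(); print(o["grip_width"],o["eef_pos"],o["tool_rot"],o["ft_force"])
```

```text
0.02404260300208616 [0.51227412 0.33682863 0.05185447] [0.6391326  0.76908969 0.00313913 0.00084654] [-0.31993131 -0.25788807 -0.53500613]
```

Request:
{"op": "arm_command", "data": {
  "increments": [
    {"dx": 0.0, "dy": 0.0, "dz": -2.0, "wx": 0.0, "wy": 0.0, "wz": 0.0, "grip": 1.6},
    {"dx": 0.0, "dy": 0.0, "dz": -6.0, "wx": 0.0, "wy": 0.0, "wz": 0.0, "grip": 1.6},
    {"dx": 0.0, "dy": 0.0, "dz": -10.0, "wx": 0.0, "wy": 0.0, "wz": 0.0, "grip": 1.6},
    {"dx": 0.0, "dy": 0.0, "dz": -14.0, "wx": 0.0, "wy": 0.0, "wz": 0.0, "grip": 1.6},
    {"dx": 0.0, "dy": 0.0, "dz": -18.0, "wx": 0.0, "wy": 0.0, "wz": 0.0, "grip": 1.6},
    {"dx": 0.0, "dy": 0.0, "dz": -19.5, "wx": 0.0, "wy": 0.0, "wz": 0.0, "grip": 1.6},
    {"dx": 0.0, "dy": 0.0, "dz": -19.5, "wx": 0.0, "wy": 0.0, "wz": 0.0, "grip": 1.6}
  ]
}}

```text
clock: 9.85
eef_pos: [0.5127, 0.3371, 0.2499]
tool_rot: [0.639, 0.769, 0.006, 0.002]
ft_force: [-0.6, -0.2, -3.3]
grip_width: 0.0238
grasp_force: 61.9
```

Run:
```python
from h import *
o=monitor.get_obs(); print(o["grip_width"],o["eef_pos"],to_f(o["eef_pos"]),o["ft_force"])
inc(fw(0,.028,.245),10.5)
```

```text
0.023790604018277442 [0.51266261 0.33713517 0.24992779] [0.07287542 0.37310232 0.24992779] [-0.60915138 -0.16742705 -3.32839942]
[-34.51  -7.32   0.22] [ 0.012 -0.005  0.001]
```

Request:
{"op": "arm_command", "data": {
  "increments": [
    {"dx": -4.0, "dy": -0.8, "dz": 0.0, "wx": 0.01, "wy": -0.005, "wz": 0.0, "grip": 1.6},
    {"dx": -8.0, "dy": -1.7, "dz": 0.0, "wx": 0.01, "wy": -0.005, "wz": 0.0, "grip": 1.6},
    {"dx": -12.0, "dy": -2.5, "dz": 0.0, "wx": 0.01, "wy": -0.005, "wz": 0.0, "grip": 1.6},
    {"dx": -16.0, "dy": -3.4, "dz": 0.0, "wx": 0.01, "wy": -0.005, "wz": 0.0, "grip": 1.6},
    {"dx": -20.0, "dy": -4.2, "dz": 0.0, "wx": 0.01, "wy": -0.005, "wz": 0.0, "grip": 1.6},
    {"dx": -24.0, "dy": -5.1, "dz": 0.0, "wx": 0.01, "wy": -0.005, "wz": 0.0, "grip": 1.6},
    {"dx": -28.0, "dy": -5.9, "dz": 0.0, "wx": 0.01, "wy": -0.005, "wz": 0.0, "grip": 1.6},
    {"dx": -32.0, "dy": -6.8, "dz": 0.0, "wx": 0.01, "wy": -0.005, "wz": 0.0, "grip": 1.6},
    {"dx": -34.5, "dy": -7.3, "dz": 0.0, "wx": 0.01, "wy": -0.005, "wz": 0.0, "grip": 1.6},
    {"dx": -34.5, "dy": -7.3, "dz": 0.0, "wx": 0.01, "wy": -0.005, "wz": 0.0, "grip": 1.6}
  ]
}}

```text
clock: 10.85
eef_pos: [0.5012, -0.0197, 0.2428]
tool_rot: [0.641, 0.767, -0.004, -0.001]
ft_force: [0.4, -0.6, -3.1]
grip_width: 0.024
grasp_force: 61.8
```

Run:
```python
from h import *
o=monitor.get_obs(); print(o["grip_width"],to_f(o["eef_pos"]),o["ft_force"])
inc(fw(0,.028,.085),10.5)
# check block yaw / tilt and brass edge in wrist view
im,P=cloud("wrist"); hsv=cv2.cvtColor(im,cv2.COLOR_RGB2HSV).astype(int)
m=(hsv[...,0]>12)&(hsv[...,0]<30)&(hsv[...,1]>120)&(P[...,2]>.02)&(P[...,2]<.032)
q=np.array([to_f(p) for p in P[m]]); print(len(q),np.percentile(q,[1,50,99],0).round(4))
```

```text
0.0239625532939781 [-0.00346379  0.02432777  0.24283596] [ 0.38042489 -0.59062896 -3.10475719]
[ 0.42  0.48 15.78] [-0.009  0.004 -0.004]
2337 [[-0.0244  0.0316  0.0246]
 [-0.0017  0.0601  0.0264]
 [ 0.022   0.0974  0.0283]]
```

Request:
{"op": "arm_command", "data": {
  "increments": [
    {"dx": 0.4, "dy": 0.3, "dz": 4.0, "wx": -0.009, "wy": 0.004, "wz": -0.004, "grip": 1.6},
    {"dx": 0.4, "dy": 0.3, "dz": 8.0, "wx": -0.009, "wy": 0.004, "wz": -0.004, "grip": 1.6},
    {"dx": 0.4, "dy": 0.3, "dz": 12.0, "wx": -0.009, "wy": 0.004, "wz": -0.004, "grip": 1.6},
    {"dx": 0.4, "dy": 0.3, "dz": 15.0, "wx": -0.009, "wy": 0.004, "wz": -0.004, "grip": 1.6},
    {"dx": 0.4, "dy": 0.3, "dz": 15.7, "wx": -0.009, "wy": 0.004, "wz": -0.004, "grip": 1.6},
    {"dx": 0.4, "dy": 0.3, "dz": 15.7, "wx": -0.009, "wy": 0.004, "wz": -0.004, "grip": 1.6},
    {"dx": 0.4, "dy": 0.3, "dz": 15.7, "wx": -0.009, "wy": 0.004, "wz": -0.004, "grip": 1.6}
  ]
}}

```text
clock: 11.6
eef_pos: [0.505, -0.0122, 0.0887]
tool_rot: [0.637, 0.771, 0.002, 0.001]
ft_force: [1.5, 0.2, -2.7]
grip_width: 0.0239
grasp_force: 61.8
```

Run:
```python
from h import *
o=monitor.get_obs(); print(o["grip_width"],to_f(o["eef_pos"]),o["ft_force"])
inc(fw(0,.028,.0675),10.5)
im,P=cloud("side"); hsv=cv2.cvtColor(im,cv2.COLOR_RGB2HSV).astype(int)
m=(hsv[...,0]>105)&(hsv[...,0]<130)&(hsv[...,1]>100)&(np.hypot(P[...,0]-.503,P[...,1]+.013)<.07)
q=np.array([to_f(p) for p in P[m]]); print(len(q),np.percentile(q,[2,50,98],0).round(4))
```

```text
0.02393851358983874 [0.00167442 0.03102909 0.08865476] [ 1.516706    0.21839512 -2.66587005]
[-0.3  -0.18  2.11] [ 0.005 -0.001  0.006]
292 [[-0.0356 -0.0021  0.0521]
 [-0.0166  0.0153  0.0761]
 [ 0.0193  0.0659  0.272 ]]
```

Request:
{"op": "arm_command", "data": {
  "increments": [
    {"dx": -0.1, "dy": -0.2, "dz": 0.8, "wx": 0.004, "wy": 0.0, "wz": 0.005, "grip": 1.6},
    {"dx": -0.1, "dy": -0.2, "dz": 1.5, "wx": 0.004, "wy": 0.0, "wz": 0.005, "grip": 1.6},
    {"dx": -0.1, "dy": -0.2, "dz": 1.8, "wx": 0.004, "wy": 0.0, "wz": 0.005, "grip": 1.6},
    {"dx": -0.1, "dy": -0.2, "dz": 1.8, "wx": 0.004, "wy": 0.0, "wz": 0.005, "grip": 1.6}
  ]
}}

```text
clock: 12.05
eef_pos: [0.5025, -0.0142, 0.0696]
tool_rot: [0.64, 0.769, 0.0, -0.0]
ft_force: [-0.8, -0.2, 2.5]
grip_width: 0.0241
grasp_force: 62.4
```

Run:
```python
from h import *
o=monitor.get_obs(); print(to_f(o["eef_pos"]),o["ft_force"],o["ft_torque"])
inc(fw(0,.028,.0675),10.5)
```

```text
[-0.00113281  0.02950565  0.06962869] [-0.81678538 -0.19483863  2.51132218] [-0.06150218 -0.00087607 -0.031854  ]
[-0.15  0.11  0.21] [ 0.    -0.001 -0.001]
```

Request:
{"op": "arm_command", "data": {
  "increments": [
    {"dx": 0.0, "dy": 0.1, "dz": 0.2, "wx": 0.0, "wy": 0.0, "wz": 0.0, "grip": 1.6},
    {"dx": -0.2, "dy": 0.1, "dz": 0.2, "wx": 0.0, "wy": 0.0, "wz": 0.0, "grip": 1.6},
    {"dx": -1.0, "dy": 0.1, "dz": 0.2, "wx": 0.0, "wy": 0.0, "wz": 0.0, "grip": 1.6},
    {"dx": -1.8, "dy": 0.1, "dz": 0.2, "wx": 0.0, "wy": 0.0, "wz": 0.0, "grip": 1.6},
    {"dx": -2.6, "dy": 0.1, "dz": 0.2, "wx": 0.0, "wy": 0.0, "wz": 0.0, "grip": 1.6}
  ]
}}

```text
clock: 12.55
eef_pos: [0.5081, -0.0393, 0.0677]
tool_rot: [0.639, 0.769, 0.001, -0.001]
ft_force: [-1.5, 4.6, 4.8]
grip_width: 0.0242
grasp_force: 62.7
```

Run:
```python
from h import *
o=monitor.get_obs(); print(to_f(o["eef_pos"]),o["ft_force"],o["ft_torque"])
inc(fw(0,-.074,.0675),10.5)
```

```text
[-0.00021999  0.00381137  0.06767345] [-1.46965573  4.59797939  4.80995225] [0.93419043 0.28246714 0.02862624]
[-7.78  0.02  0.  ] [ 0.    -0.002  0.   ]
```

Pressure is right: about 7.6 N net, or roughly 6 mm. I'll continue the stroke.

Request:
{"op": "arm_command", "data": {
  "increments": [
    {"dx": -0.8, "dy": 0.0, "dz": 0.0, "wx": 0.0, "wy": 0.0, "wz": 0.0, "grip": 1.6},
    {"dx": -1.6, "dy": 0.0, "dz": 0.0, "wx": 0.0, "wy": 0.0, "wz": 0.0, "grip": 1.6},
    {"dx": -2.4, "dy": 0.0, "dz": 0.0, "wx": 0.0, "wy": 0.0, "wz": 0.0, "grip": 1.6},
    {"dx": -3.2, "dy": 0.0, "dz": 0.0, "wx": 0.0, "wy": 0.0, "wz": 0.0, "grip": 1.6},
    {"dx": -4.0, "dy": 0.0, "dz": 0.0, "wx": 0.0, "wy": 0.0, "wz": 0.0, "grip": 1.6}
  ]
}}

```text
clock: 13.05
eef_pos: [0.5149, -0.0794, 0.0672]
tool_rot: [0.64, 0.769, -0.0, -0.001]
ft_force: [-1.7, 3.2, 6.1]
grip_width: 0.0242
grasp_force: 62.7
```

Run:
```python
from h import *
o=monitor.get_obs(); print(to_f(o["eef_pos"]),o["ft_force"],o["ft_torque"])
inc(fw(0,-.074,.0675),10.5)
```

```text
[-0.00083985 -0.03686499  0.06720712] [-1.68854398  3.18421465  6.08355669] [0.96665045 0.30797523 0.04401185]
[-3.71  0.09 -0.03] [-0.001 -0.001 -0.   ]
```

Request:
{"op": "arm_command", "data": {
  "increments": [
    {"dx": -0.8, "dy": 0.1, "dz": -0.05, "wx": 0.0, "wy": 0.0, "wz": 0.0, "grip": 1.6},
    {"dx": -1.6, "dy": 0.1, "dz": -0.05, "wx": 0.0, "wy": 0.0, "wz": 0.0, "grip": 1.6},
    {"dx": -2.4, "dy": 0.1, "dz": -0.05, "wx": 0.0, "wy": 0.0, "wz": 0.0, "grip": 1.6},
    {"dx": -3.2, "dy": 0.1, "dz": -0.05, "wx": 0.0, "wy": 0.0, "wz": 0.0, "grip": 1.6},
    {"dx": -3.7, "dy": 0.1, "dz": -0.05, "wx": 0.0, "wy": 0.0, "wz": 0.0, "grip": 1.6},
    {"dx": -3.7, "dy": 0.1, "dz": -0.05, "wx": 0.0, "wy": 0.0, "wz": 0.0, "grip": 1.6}
  ]
}}

```text
clock: 13.65
eef_pos: [0.5229, -0.1162, 0.0677]
tool_rot: [0.64, 0.768, -0.0, -0.0]
ft_force: [-0.5, 1.5, 3.6]
grip_width: 0.0239
grasp_force: 62.6
```

Run:
```python
from h import *
o=monitor.get_obs(); print(to_f(o["eef_pos"]),o["ft_force"],o["ft_torque"])
```

```text
[ 0.00029524 -0.07449245  0.0676898 ] [-0.4597213   1.49301618  3.56135379] [0.33582185 0.18532863 0.00689755]
```

The stroke is complete, with the block at about y -0.072 and still pressed. Lift and carry it back.

Request:
{"op": "arm_command", "data": {
  "increments": [
    {"dx": 0.0, "dy": 0.0, "dz": -3.0, "wx": 0.0, "wy": 0.0, "wz": 0.0, "grip": 1.6},
    {"dx": 0.0, "dy": 0.0, "dz": -7.0, "wx": 0.0, "wy": 0.0, "wz": 0.0, "grip": 1.6},
    {"dx": 0.0, "dy": 0.0, "dz": -11.0, "wx": 0.0, "wy": 0.0, "wz": 0.0, "grip": 1.6},
    {"dx": 0.0, "dy": 0.0, "dz": -15.0, "wx": 0.0, "wy": 0.0, "wz": 0.0, "grip": 1.6},
    {"dx": 0.0, "dy": 0.0, "dz": -18.0, "wx": 0.0, "wy": 0.0, "wz": 0.0, "grip": 1.6},
    {"dx": 0.0, "dy": 0.0, "dz": -18.0, "wx": 0.0, "wy": 0.0, "wz": 0.0, "grip": 1.6}
  ]
}}

```text
clock: 14.25
eef_pos: [0.5254, -0.1167, 0.2517]
tool_rot: [0.64, 0.769, 0.001, 0.004]
ft_force: [1.0, -0.4, -3.1]
grip_width: 0.0239
grasp_force: 62.0
```

Run:
```python
from h import *
inc([.502,.3265,.245],10.5)
```

```text
[44.01  5.73  0.51] [ 0.006  0.005 -0.001]
```

Request:
{"op": "arm_command", "data": {
  "increments": [
    {"dx": 4.5, "dy": 0.6, "dz": 0.0, "wx": 0.005, "wy": 0.005, "wz": 0.0, "grip": 1.6},
    {"dx": 9.0, "dy": 1.2, "dz": 0.0, "wx": 0.005, "wy": 0.005, "wz": 0.0, "grip": 1.6},
    {"dx": 13.5, "dy": 1.8, "dz": 0.0, "wx": 0.005, "wy": 0.005, "wz": 0.0, "grip": 1.6},
    {"dx": 18.0, "dy": 2.4, "dz": 0.0, "wx": 0.005, "wy": 0.005, "wz": 0.0, "grip": 1.6},
    {"dx": 22.5, "dy": 3.0, "dz": 0.0, "wx": 0.005, "wy": 0.005, "wz": 0.0, "grip": 1.6},
    {"dx": 27.0, "dy": 3.6, "dz": 0.0, "wx": 0.005, "wy": 0.005, "wz": 0.0, "grip": 1.6},
    {"dx": 31.5, "dy": 4.2, "dz": 0.0, "wx": 0.005, "wy": 0.005, "wz": 0.0, "grip": 1.6},
    {"dx": 36.0, "dy": 4.8, "dz": 0.0, "wx": 0.005, "wy": 0.005, "wz": 0.0, "grip": 1.6},
    {"dx": 40.5, "dy": 5.3, "dz": 0.0, "wx": 0.005, "wy": 0.005, "wz": 0.0, "grip": 1.6},
    {"dx": 44.0, "dy": 5.7, "dz": 0.0, "wx": 0.005, "wy": 0.005, "wz": 0.0, "grip": 1.6}
  ]
}}

```text
clock: 15.25
eef_pos: [0.4981, 0.3296, 0.2448]
tool_rot: [0.639, 0.769, -0.002, -0.004]
ft_force: [-0.3, -0.6, -3.7]
grip_width: 0.0236
grasp_force: 61.9
```

Request:
{"op": "arm_command", "data": {
  "increments": [
    {"dx": 0.0, "dy": 0.0, "dz": 0.0, "wx": 0.0, "wy": 0.0, "wz": 0.0, "grip": 1.6},
    {"dx": 0.0, "dy": 0.0, "dz": 0.0, "wx": 0.0, "wy": 0.0, "wz": 0.0, "grip": 1.6}
  ]
}}

```text
clock: 15.45
eef_pos: [0.4982, 0.3278, 0.245]
tool_rot: [0.639, 0.769, -0.003, -0.004]
ft_force: [2.1, -0.1, -3.0]
grip_width: 0.0241
grasp_force: 61.9
```

Run:
```python
from h import *
inc([.502,.3265,.060],10.5)
```

```text
[-0.24  0.53 18.5 ] [-0.01  -0.003  0.001]
```

Request:
{"op": "arm_command", "data": {
  "increments": [
    {"dx": -0.2, "dy": 0.5, "dz": 4.0, "wx": -0.008, "wy": -0.002, "wz": 0.0, "grip": 1.6},
    {"dx": -0.2, "dy": 0.5, "dz": 8.0, "wx": -0.008, "wy": -0.002, "wz": 0.0, "grip": 1.6},
    {"dx": -0.2, "dy": 0.5, "dz": 12.0, "wx": -0.008, "wy": -0.002, "wz": 0.0, "grip": 1.6},
    {"dx": -0.2, "dy": 0.5, "dz": 15.5, "wx": -0.008, "wy": -0.002, "wz": 0.0, "grip": 1.6},
    {"dx": -0.2, "dy": 0.5, "dz": 17.5, "wx": -0.008, "wy": -0.002, "wz": 0.0, "grip": 1.6},
    {"dx": -0.2, "dy": 0.5, "dz": 18.3, "wx": -0.008, "wy": -0.002, "wz": 0.0, "grip": 1.6},
    {"dx": -0.2, "dy": 0.5, "dz": 18.3, "wx": -0.008, "wy": -0.002, "wz": 0.0, "grip": 1.6}
  ]
}}

```text
clock: 16.15
eef_pos: [0.5021, 0.3256, 0.0633]
tool_rot: [0.64, 0.768, 0.0, -0.001]
ft_force: [0.1, -0.2, -1.9]
grip_width: 0.0239
grasp_force: 61.9
```

Run:
```python
from h import *
inc([.502,.3265,.052],10.5)
```

```text
[0.09 0.   1.14] [-0.001 -0.002 -0.002]
```

Request:
{"op": "arm_command", "data": {
  "increments": [
    {"dx": 0.0, "dy": 0.0, "dz": 0.6, "wx": 0.0, "wy": 0.0, "wz": 0.0, "grip": 1.6},
    {"dx": 0.0, "dy": 0.0, "dz": 1.1, "wx": 0.0, "wy": 0.0, "wz": 0.0, "grip": 1.6},
    {"dx": 0.0, "dy": 0.0, "dz": 1.1, "wx": 0.0, "wy": 0.0, "wz": 0.0, "grip": 1.6},
    {"dx": 0.0, "dy": 0.0, "dz": 1.1, "wx": 0.0, "wy": 0.0, "wz": 0.0, "grip": 1.6}
  ]
}}

```text
clock: 16.55
eef_pos: [0.5032, 0.328, 0.0546]
tool_rot: [0.64, 0.769, 0.002, -0.001]
ft_force: [0.1, 0.6, -1.6]
grip_width: 0.0242
grasp_force: 61.9
```

Request:
{"op": "arm_command", "data": {
  "increments": [
    {"dx": 0.0, "dy": 0.0, "dz": 0.2, "wx": 0.0, "wy": 0.0, "wz": 0.0, "grip": 1.6},
    {"dx": 0.0, "dy": 0.0, "dz": 0.2, "wx": 0.0, "wy": 0.0, "wz": 0.0, "grip": 1.6},
    {"dx": 0.0, "dy": 0.0, "dz": 0.2, "wx": 0.0, "wy": 0.0, "wz": 0.0, "grip": 6.0},
    {"dx": 0.0, "dy": 0.0, "dz": 0.2, "wx": 0.0, "wy": 0.0, "wz": 0.0, "grip": 6.0},
    {"dx": 0.0, "dy": 0.0, "dz": 0.2, "wx": 0.0, "wy": 0.0, "wz": 0.0, "grip": 6.0},
    {"dx": 0.0, "dy": 0.0, "dz": -4.0, "wx": 0.0, "wy": 0.0, "wz": 0.0, "grip": 6.0},
    {"dx": 0.0, "dy": 0.0, "dz": -8.0, "wx": 0.0, "wy": 0.0, "wz": 0.0, "grip": 6.0},
    {"dx": 0.0, "dy": 0.0, "dz": -12.0, "wx": 0.0, "wy": 0.0, "wz": 0.0, "grip": 6.0},
    {"dx": 0.0, "dy": 0.0, "dz": -16.0, "wx": 0.0, "wy": 0.0, "wz": 0.0, "grip": 6.0},
    {"dx": 0.0, "dy": 0.0, "dz": -17.0, "wx": 0.0, "wy": 0.0, "wz": 0.0, "grip": 6.0}
  ]
}}

```text
clock: 17.55
eef_pos: [0.5048, 0.3284, 0.2302]
tool_rot: [0.64, 0.769, 0.007, 0.001]
ft_force: [0.8, -0.0, 0.5]
grip_width: 0.06
grasp_force: 0.0
```

Run:
```python
from h import *
inc(fw(-.04,.1074,.24),100.5)
im,P=cloud("wrist"); cv2.imwrite("pics/d.png",im[...,::-1]); Z=P[...,2]
hsv=cv2.cvtColor(im,cv2.COLOR_RGB2HSV).astype(int); H,S=hsv[...,0],hsv[...,1]
near=np.hypot(P[...,0]-.502,P[...,1]-.328)<.12
def rep(n,m):
    m=cv2.morphologyEx((m&near).astype(np.uint8),cv2.MORPH_OPEN,np.ones((3,3)))>0
    q=P[m]; r=cv2.minAreaRect((q[:,:2]*1000).astype(np.float32)); print(n,len(q),np.median(q,0).round(4),np.round(r[0],1),np.round(r[1],1),round(r[2],2))
rep("wood",(Z>.073)&(Z<.09)&(H>8)&(H<28)); rep("pad",(Z>.001)&(Z<.012)&(H>8)&(H<28)&(S>80))
print(monitor.get_obs()["joint_pos"])
```

```text
[-25.85 -10.34  -1.3 ] [ 0.003 -0.015  1.57 ]
wood 1679 [0.5011 0.3318 0.0815] [501.5 329.8] [24.8 60.5] 10.94
pad 6371 [0.4967 0.3426 0.0064] [501.8 328.3] [ 98.4 128.8] 3.95
[0.57522568 0.43224647 0.32663826 1.45244632 0.00294011 1.96309164]
```

The block stands upright, 1.5 mm from the pad's middle. Now back over the bar. I turn -1.57, since +1.57 would take joint 6 out of range.

Request:
{"op": "arm_command", "data": {
  "increments": [
    {"dx": -2.5, "dy": -1.0, "dz": -1.0, "wx": 0.0, "wy": 0.0, "wz": -0.14, "grip": 6.0},
    {"dx": -5.0, "dy": -2.0, "dz": -1.0, "wx": 0.0, "wy": 0.0, "wz": -0.28, "grip": 6.0},
    {"dx": -7.5, "dy": -3.0, "dz": -1.0, "wx": 0.0, "wy": 0.0, "wz": -0.42, "grip": 6.0},
    {"dx": -10.0, "dy": -4.0, "dz": -1.0, "wx": 0.0, "wy": 0.0, "wz": -0.56, "grip": 6.0},
    {"dx": -12.5, "dy": -5.0, "dz": -1.0, "wx": 0.0, "wy": 0.0, "wz": -0.7, "grip": 6.0},
    {"dx": -15.0, "dy": -6.0, "dz": -1.0, "wx": 0.0, "wy": 0.0, "wz": -0.84, "grip": 6.0},
    {"dx": -17.5, "dy": -7.0, "dz": -1.0, "wx": 0.0, "wy": 0.0, "wz": -0.98, "grip": 6.0},
    {"dx": -20.0, "dy": -8.0, "dz": -1.0, "wx": 0.0, "wy": 0.0, "wz": -1.12, "grip": 6.0},
    {"dx": -22.5, "dy": -9.0, "dz": -1.0, "wx": 0.0, "wy": 0.0, "wz": -1.26, "grip": 6.0},
    {"dx": -25.8, "dy": -10.3, "dz": -1.0, "wx": 0.0, "wy": 0.0, "wz": -1.4, "grip": 6.0}
  ]
}}

```text
clock: 18.6
eef_pos: [0.4473, 0.0539, 0.2312]
tool_rot: [-0.01, 1.0, 0.002, -0.001]
ft_force: [0.4, -1.0, 0.4]
grip_width: 0.0601
grasp_force: 0.0
```

Run:
```python
from h import *
inc(fw(-.04,.1074,.22),100.5)
```

```text
[-0.29  0.13  1.12] [ 0.004 -0.001 -0.164]
```

Request:
{"op": "arm_command", "data": {
  "increments": [
    {"dx": -0.3, "dy": 0.1, "dz": 1.0, "wx": 0.0, "wy": 0.0, "wz": -0.14, "grip": 6.0},
    {"dx": -0.3, "dy": 0.1, "dz": 1.0, "wx": 0.0, "wy": 0.0, "wz": -0.164, "grip": 6.0},
    {"dx": -0.3, "dy": 0.1, "dz": 1.0, "wx": 0.0, "wy": 0.0, "wz": -0.164, "grip": 6.0}
  ]
}}

```text
clock: 18.9
eef_pos: [0.4506, 0.0557, 0.2218]
tool_rot: [-0.087, 0.996, 0.002, -0.0]
ft_force: [0.0, -0.5, 0.2]
grip_width: 0.0602
grasp_force: 0.0
```

Run:
```python
from h import *
inc(fw(-.04,.1074,.118),100.5)
im,P=cloud("wrist")
hsv=cv2.cvtColor(im,cv2.COLOR_RGB2HSV).astype(int)
m=((hsv[...,0]<8)|(hsv[...,0]>172))&(hsv[...,1]>130)&(P[...,2]>.075)&(P[...,2]<.2)
q=np.array([to_f(p) for p in P[m]]); print(len(q), np.percentile(q,[2,50,98],0).round(4))
```

```text
[ 0.05 -0.07 10.38] [ 0.004 -0.    -0.009]
3496 [[-0.0655  0.0995  0.1482]
 [-0.0115  0.1072  0.1536]
 [ 0.0579  0.1149  0.1555]]
```

Request:
{"op": "arm_command", "data": {
  "increments": [
    {"dx": 0.0, "dy": 0.0, "dz": 4.0, "wx": 0.0, "wy": 0.0, "wz": -0.01, "grip": 6.0},
    {"dx": 0.0, "dy": 0.0, "dz": 8.0, "wx": 0.0, "wy": 0.0, "wz": -0.01, "grip": 6.0},
    {"dx": 0.0, "dy": 0.0, "dz": 10.4, "wx": 0.0, "wy": 0.0, "wz": -0.01, "grip": 6.0},
    {"dx": 0.0, "dy": 0.0, "dz": 10.4, "wx": 0.0, "wy": 0.0, "wz": -0.01, "grip": 6.0},
    {"dx": 0.0, "dy": 0.0, "dz": 10.4, "wx": 0.0, "wy": 0.0, "wz": -0.01, "grip": 3.0},
    {"dx": 0.0, "dy": 0.0, "dz": 10.4, "wx": 0.0, "wy": 0.0, "wz": -0.01, "grip": 3.0},
    {"dx": 0.0, "dy": 0.0, "dz": 10.4, "wx": 0.0, "wy": 0.0, "wz": -0.01, "grip": 1.0},
    {"dx": 0.0, "dy": 0.0, "dz": 10.4, "wx": 0.0, "wy": 0.0, "wz": -0.01, "grip": 1.0},
    {"dx": 0.0, "dy": 0.0, "dz": 10.4, "wx": 0.0, "wy": 0.0, "wz": -0.01, "grip": 1.0}
  ]
}}

```text
clock: 19.85
eef_pos: [0.4534, 0.0551, 0.1209]
tool_rot: [-0.092, 0.996, 0.001, 0.003]
ft_force: [-0.3, -4.6, 6.4]
grip_width: 0.0153
grasp_force: 58.9
```

Run:
```python
from h import *
o=monitor.get_obs(); print(o["grip_width"],to_f(o["eef_pos"]))
a0=np.arctan2(91,-42); r=R.from_quat(o["tool_rot"])
for th in np.arange(.1,1.56,.1):
    a=a0-th; w=fw(0,.1*(np.cos(a)-np.cos(a0)),0)-fw(0,0,0); w[2]=.1*(np.sin(a)-np.sin(a0))
    print(round(th,2),(r.inv().apply(w)*100).round(2))
```

```text
0.015265591903865934 [-0.0368088   0.10658792  0.12089129]
0.1 [-0.    0.93 -0.37]
0.2 [-0.01  1.89 -0.65]
0.3 [-0.01  2.87 -0.83]
0.4 [-0.01  3.87 -0.91]
0.5 [-0.02  4.87 -0.89]
0.6 [-0.02  5.86 -0.77]
0.7 [-0.02  6.84 -0.56]
0.8 [-0.02  7.78 -0.24]
0.9 [-0.02  8.7   0.16]
1.0 [-0.01  9.57  0.66]
1.1 [-1.000e-02  1.038e+01  1.240e+00]
1.2 [-1.000e-02  1.113e+01  1.900e+00]
1.3 [-1.000e-02  1.182e+01  2.630e+00]
1.4 [-0.   12.42  3.42]
1.5 [ 0.   12.95  4.27]
```

Request:
{"op": "arm_command", "data": {
  "increments": [
    {"dx": 0.0, "dy": 0.45, "dz": -0.2, "wx": 0.0, "wy": 0.0, "wz": 0.0, "grip": 1.0},
    {"dx": 0.0, "dy": 0.93, "dz": -0.37, "wx": 0.0, "wy": 0.0, "wz": 0.0, "grip": 1.0},
    {"dx": 0.0, "dy": 1.4, "dz": -0.5, "wx": 0.0, "wy": 0.0, "wz": 0.0, "grip": 1.0},
    {"dx": 0.0, "dy": 1.9, "dz": -0.65, "wx": 0.0, "wy": 0.0, "wz": 0.0, "grip": 1.0},
    {"dx": 0.0, "dy": 2.87, "dz": -0.83, "wx": 0.0, "wy": 0.0, "wz": 0.0, "grip": 1.0},
    {"dx": 0.0, "dy": 3.87, "dz": -0.91, "wx": 0.0, "wy": 0.0, "wz": 0.0, "grip": 1.0},
    {"dx": 0.0, "dy": 4.87, "dz": -0.89, "wx": 0.0, "wy": 0.0, "wz": 0.0, "grip": 1.0},
    {"dx": 0.0, "dy": 5.86, "dz": -0.77, "wx": 0.0, "wy": 0.0, "wz": 0.0, "grip": 1.0}
  ]
}}

```text
clock: 20.65
eef_pos: [0.4438, 0.1124, 0.1304]
tool_rot: [-0.092, 0.996, 0.001, 0.005]
ft_force: [1.0, -2.7, 5.0]
grip_width: 0.0153
grasp_force: 65.1
```

Request:
{"op": "arm_command", "data": {
  "increments": [
    {"dx": 0.0, "dy": 0.98, "dz": 0.15, "wx": 0.0, "wy": 0.0, "wz": 0.0, "grip": 1.0},
    {"dx": 0.0, "dy": 1.92, "dz": 0.5, "wx": 0.0, "wy": 0.0, "wz": 0.0, "grip": 1.0},
    {"dx": 0.0, "dy": 2.84, "dz": 0.9, "wx": 0.0, "wy": 0.0, "wz": 0.0, "grip": 1.0},
    {"dx": 0.0, "dy": 3.7, "dz": 1.4, "wx": 0.0, "wy": 0.0, "wz": 0.0, "grip": 1.0},
    {"dx": 0.0, "dy": 4.5, "dz": 2.0, "wx": 0.0, "wy": 0.0, "wz": 0.0, "grip": 1.0},
    {"dx": 0.0, "dy": 5.3, "dz": 2.65, "wx": 0.0, "wy": 0.0, "wz": 0.0, "grip": 1.0},
    {"dx": 0.0, "dy": 5.95, "dz": 3.4, "wx": 0.0, "wy": 0.0, "wz": 0.0, "grip": 1.0},
    {"dx": 0.0, "dy": 6.5, "dz": 4.1, "wx": 0.0, "wy": 0.0, "wz": 0.0, "grip": 1.0},
    {"dx": 0.0, "dy": 6.9, "dz": 4.8, "wx": 0.0, "wy": 0.0, "wz": 0.0, "grip": 1.0},
    {"dx": 0.0, "dy": 6.9, "dz": 4.8, "wx": 0.0, "wy": 0.0, "wz": 0.0, "grip": 1.0}
  ]
}}

```text
clock: 21.65
eef_pos: [0.4312, 0.18, 0.0779]
tool_rot: [-0.092, 0.996, -0.001, 0.003]
ft_force: [-1.8, -10.1, -7.8]
grip_width: 0.0148
grasp_force: 77.5
```

Run:
```python
from h import *
o=monitor.get_obs(); print(o["grip_width"],to_f(o["eef_pos"]))
```

```text
0.014755504360431921 [-0.03589968  0.23345899  0.07791184]
```

Request:
{"op": "arm_command", "data": {
  "increments": [
    {"dx": 0.0, "dy": 0.0, "dz": 0.0, "wx": 0.0, "wy": 0.0, "wz": 0.0, "grip": 6.0},
    {"dx": 0.0, "dy": 0.0, "dz": 0.0, "wx": 0.0, "wy": 0.0, "wz": 0.0, "grip": 6.0},
    {"dx": 0.0, "dy": 0.0, "dz": 0.0, "wx": 0.0, "wy": 0.0, "wz": 0.0, "grip": 6.0},
    {"dx": 0.0, "dy": 0.0, "dz": 0.0, "wx": 0.0, "wy": 0.0, "wz": 0.0, "grip": 6.0},
    {"dx": 0.0, "dy": 0.4, "dz": -4.0, "wx": 0.0, "wy": 0.0, "wz": 0.0, "grip": 6.0},
    {"dx": 0.0, "dy": 0.4, "dz": -8.0, "wx": 0.0, "wy": 0.0, "wz": 0.0, "grip": 6.0},
    {"dx": 0.0, "dy": 0.4, "dz": -12.0, "wx": 0.0, "wy": 0.0, "wz": 0.0, "grip": 6.0},
    {"dx": 0.0, "dy": 0.4, "dz": -14.0, "wx": 0.0, "wy": 0.0, "wz": 0.0, "grip": 6.0},
    {"dx": 0.0, "dy": 0.4, "dz": -14.0, "wx": 0.0, "wy": 0.0, "wz": 0.0, "grip": 6.0}
  ]
}}

```text
clock: 22.55
eef_pos: [0.429, 0.1861, 0.2231]
tool_rot: [-0.093, 0.996, 0.003, 0.005]
ft_force: [-0.4, 0.4, -0.3]
grip_width: 0.0602
grasp_force: 0.0
```

Run:
```python
from h import *
im,P=cloud("wrist")
hsv=cv2.cvtColor(im,cv2.COLOR_RGB2HSV).astype(int)
m=((hsv[...,0]<8)|(hsv[...,0]>172))&(hsv[...,1]>130)&(P[...,2]>.075)&(P[...,2]<.2)
q=np.array([to_f(p) for p in P[m]]); print(len(q), np.percentile(q,[2,50,98],0).round(4))
im,P=cloud("side"); cv2.imwrite("pics/end.png",im[100:330,150:350,::-1].repeat(2,0).repeat(2,1))
hsv=cv2.cvtColor(im,cv2.COLOR_RGB2HSV).astype(int)
m=(hsv[...,0]>12)&(hsv[...,0]<30)&(hsv[...,1]>120)&(P[...,2]>.02)&(P[...,2]<.032)
q=np.array([to_f(p) for p in P[m]]); q=q[abs(q[:,1])<.12]; print(len(q),np.percentile(q,[1,50,99],0).round(4))
```

```text
2487 [[-0.0656  0.2327  0.1004]
 [-0.011   0.2403  0.1054]
 [ 0.0576  0.2477  0.1074]]
1382 [[-0.0268 -0.1001  0.0207]
 [-0.0036 -0.0171  0.0252]
 [ 0.0271  0.0961  0.0273]]
```

View pics/end.png

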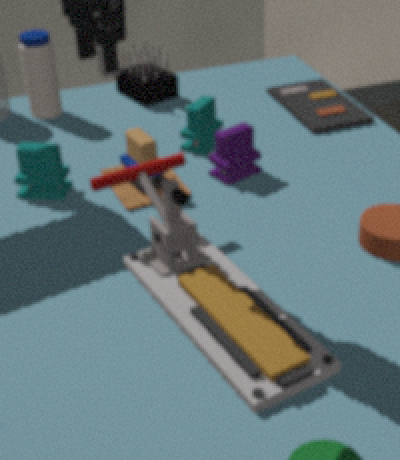

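The side view shows the clamp open with the bar at (138,172), the block standing on the cork at (140,150), and the blank in its nest at (245,325). I'm handing in.

```bash
python3 -c "
from h import *
print(job.job_done())"
```

```text
the job is handed in; nothing more can be done
None
```

The job is handed in and the verdict wasn't shown. The clamp was closed and the blank lapped in one pressed stroke to its free end. The block was put back about 1.5 mm from the middle of its pad with the blank still clamped, then the clamp was opened again, all in about 22.7 s.

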